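# Tip the cut vegetables into the stock pot

## Robot

A 6-joint arm with a two-finger parallel gripper is mounted at the origin on the work surface. World frame = base frame: x ahead of the robot, y to its left, z up, the work surface at z = 0. Lengths are in m, angles in rad, forces in N, time in s.
With the tool pointing down it reaches from about 0.3 to 0.75 m from the base axis. Payload 8.5 kg.
Tool frame: the origin (TCP) lies at the very end of the fingers, on their centre line; the grasp point (between the pads) lies ctrl.tcp_to_grasp behind it (ctrl.tcp_to_grasp is the distance from the TCP to the grasp point, in m); z points along the fingers, y is the line along which they close (so a half turn about z gives the same grasp; the last joint's range is limited). The gripper opens to 88 mm and grips with 3 to 60 N. Pads are 18 mm wide; open, the fingers measure 123 mm over their backs; the gripper's body (75 mm by 187 mm) begins 45 mm behind the grasp point.
Start: joints at [-1.342, 0.381, 1.297, -0, 1.464, -0.215], TCP at [0.236, -0.497, 0.239] pointing down, gripper open.
Joint ranges: [-3.11, 3.11], [-0.89, 2.33], [0.22, 2.48], [-1.42, 4.56], [0.17, 2.85], [-2.88, 2.88]. Speed limits (rad/s): [2.39, 2.39, 3.14, 3.14, 3.14, 3.14].

## Interface

Orientations are given as [roll, pitch, yaw] about the fixed x, y, z axes, in that order (R = Rz(yaw) Ry(pitch) Rx(roll)).
In Python, from cell import ctrl, read_camera, camera_params gives the robot as it stands.
- The arm moves only by the tool servo_tool, never from a script. Its argument "moves" is a list of rows, each a list of 5 numbers: the opening, from 0 (shut) to 1 (fully open), then the shift along the tool's x, y, z in cm, then the turn about the tool's z in rad. A call has 1 to 20 rows; each row is the pose to reach, as a shift and turn from the pose commanded when the call began, along the tool's axes at that moment; what a row does not reach only later rows make up. A row lasts 1/10 s, in which the tool goes at most 50 mm and 8.59 degrees, less where a joint would pass 70% of its speed; a pose out of reach is approached as far as the arm can. A call with a gripper value outside its range is refused whole. The fingers move at their own pace and stop on an object; "newtons" is the grip in N (left out, the last holds). Time passes only in rows, so rows that repeat a pose let the fingers close. It gives the time, the measured TCP pose, the force, the opening and the grip force at its end, in the units of the state.
- ctrl.state(): the state, without advancing time (a new reading comes with each control period).
- read_camera(name): name is "scene" or "side" or "wrist"; returns (picture, depth): 384x512x3 uint8, blue, green, red; 384x512 float32, m along the optical axis (not along the pixel's ray), 0 where there is no reading.
- camera_params(name): a dict with "mtx" (3x3 intrinsics, pixels), "eye" and "orientation" of the camera in the world. Camera axes: x right, y up, looking along -z (the intrinsics and any distortion apply to the point x, -y, -z); pixel columns grow to the right and rows downward; lengths in m; the calibration is good to about 2 mm. A picture is of the moment at which its call begins: read the wrist's pose just before it. camera_params takes no time and is no camera call; for the wrist camera it gives the pose at the moment of the call.
- ctrl.close_job(): hands the job in; it is judged then, once.
The state is a dict: "time_s": time; "q": joint angles; "joint_velocities": joint speeds; "joint_torque": joint torques, N m; "eef_pos": TCP position; "orientation": TCP orientation; "ft_force": force on the tool from outside, world axes, zero at the start; "ft_torque": the same for the moment, N m; "grip_width": finger opening in m; "gripper_force": force on a finger pad.
Only numpy, scipy, OpenCV 4.12 (cv2) and the standard library are available. Lean on these libraries where they do the work, as an engineer would, in place of code of your own. Each camera call takes 0.05 s, during which the arm holds its last target. There are 200 camera calls.

## Task

Take the wooden lid off the pot and lay it flat on the cork mat, then pick up the scoop tray by its handle and tip it over the pot so that all four vegetable chunks slide in. Stand the empty tray back down where it stood, and finally put the lid back on so that it closes the pot all round. Do not touch the chunks with the gripper, do not shift the pot, and leave the other things on the counter where they are.

Things in the scene. Friction and masses are not known exactly. Their poses are not given: they have to be found in the camera images.
- pot: Straight-sided plain metal cooking pot without handles, standing loose on the counter (1.6 kg): outer diameter 200 mm, height 90 mm, wall 4 mm, base 5 mm thick. Origin: centre of its underside, z up; the rim is 90 mm above it. Starts covered by the lid.
- lid: Loose flat wooden lid: disc of 224 mm diameter, 12 mm thick, flat below with no skirt (it just lies on the rim), with an upright wooden batten as grip across its middle: 130 mm long, 22 mm wide, 32 mm tall above the disc (top 44 mm above the origin). About 0.35 kg. Origin: centre of the disc's underside; x runs along the batten, z up.
- mat: Fixed round cork mat, flat on the counter, 200 mm diameter, 8 mm thick, empty at the start, to the left or to the right of the pot with the tray on the other side. Origin: centre of its underside; its top is 8 mm above.
- tray: Loose dark steel scoop tray: floor 170 (x) by 120 mm (y), 3 mm thick; walls 28 mm high at the back (-x) and sides, open at the front (+x, the nose). A dark wooden bar handle, 18 mm wide (y), 18 mm tall, lies over the middle line from x = -85 to +30 mm, its centre 78 mm above the origin, held by a narrow post on the back wall. 0.28 kg, 0.38 kg loaded. Origin: centre of the floor's underside; z up.
- tray_grip (a point): Point on the handle bar's centre line to grip, above the centre of mass of the loaded tray: tray x = -10, y = 0, z = 78 mm. The chunks on the tray end 49 mm below it.
- tray_nose (a point): Middle of the open front edge of the tray's floor (upper face): tray x = +85, y = 0, z = 3 mm.
- chunk0: Loose chunk of pale, hard, wet root vegetable standing on the tray, squarish, 30 x 30 x 26 mm, 25 g; slippery on the steel (it slides off by itself when the tray is tipped by 25 degrees or more). Origin: centre of its underside as built.
- chunk1: Loose chunk of pale, hard, wet root vegetable standing on the tray, round, 36 mm across and 26 mm tall, 25 g; slippery on the steel (it slides off by itself when the tray is tipped by 25 degrees or more). Origin: centre of its underside as built.
- chunk2: Loose chunk of pale, hard, wet root vegetable standing on the tray, squarish, 30 x 30 x 26 mm, 25 g; slippery on the steel (it slides off by itself when the tray is tipped by 25 degrees or more). Origin: centre of its underside as built.
- chunk3: Loose chunk of pale, hard, wet root vegetable standing on the tray, round, 36 mm across and 26 mm tall, 25 g; slippery on the steel (it slides off by itself when the tray is tipped by 25 degrees or more). Origin: centre of its underside as built.
- jar: Bystander, loose: small lidded glass jar, 54 mm across, 85 mm tall. Origin: centre of its underside.
- cup: Bystander, loose: white ceramic cup, 60 mm across, 80 mm tall. Origin: centre of its underside.
- dish: Bystander, loose: tiny white sauce bowl, 64 mm across, 25 mm tall. Origin: centre of its underside.
- shaker: Bystander, loose: steel pepper shaker, 44 mm across, 80 mm tall. Origin: centre of its underside.
There are look-alikes about, which are no part of the job. What is shaped like the tray but green is not meant.

How it is judged:
By the outcome, as a careful person would: the job done as asked, in the order asked, and still so for the second after the job is handed in, with the robot touching nothing.
It also fails if it takes over 72 s, if anything falls off the work surface, if the arm or the gripper's body presses on something with over 40 N, if the wrist force passes 120 N, or if a joint passes its speed limit or range.

## Working session

There is one attempt and no reset: what is moved stays moved. The work goes in short steps, Python scripts to look and compute and a tool call to move; the robot and the scene stay as the last step left them, time stands still between calls to the robot, and variables do not carry over. Pictures are saved under pics/ and viewed, at most 10 in all, crops included, and the job is handed in when it is done.

Besides the shell and the picture viewer there is one more tool, called as name(argument=value, ...), one argument or row to a line, values as JSON. servo_tool: Moves the arm, as the interface text tells. Its arguments: {"type":"object","properties":{"moves":{"type":"array","items":{"type":"array","items":{"type":"number"}}},"newtons":{"type":"number"}},"required":["moves"]}

```bash
mkdir -p pics; ls; cat > h.py <<'E'
import numpy as np, cv2
from cell import ctrl, read_camera, camera_params
from scipy.spatial.transform import Rotation as R
def cloud(name):
    p=camera_params(name); im,d=read_camera(name)
    K=np.array(p['mtx']); o=np.array(p['orientation'])
    Rm=o if o.shape==(3,3) else (R.from_euler('xyz',o).as_matrix() if o.size==3 else R.from_quat(o).as_matrix())
    v,u=np.mgrid[:d.shape[0],:d.shape[1]]
    X=np.stack([(u-K[0,2])/K[0,0]*d,-(v-K[1,2])/K[1,1]*d,-d],-1)
    W=X@Rm.T+np.array(p['eye']); W[d==0]=np.nan
    return im,W
E
python3 - <<'E'
from h import *
print(ctrl.state(), ctrl.tcp_to_grasp)
for n in('scene','side'):
    print(camera_params(n))
    im,W=cloud(n); cv2.imwrite(f'pics/{n}0.png',im); np.save(f'{n}0.npy',W)
    print(np.nanpercentile(W[...,2],[1,25,50,99]))
E
```

```text
pics
{'time_s': 0.0, 'q': array([-1.34233833e+00,  3.81191283e-01,  1.29822986e+00,  3.63229175e-05,
        1.46357120e+00, -2.15326127e-01]), 'joint_velocities': array([ 8.65361609e-04,  2.05443166e-03, -1.75169538e-03, -9.93077261e-04,
        4.89040798e-05, -4.52748899e-04]), 'joint_torque': array([-9.91339366e-04, -4.37925446e+01, -2.24558276e+01,  7.12829106e-02,
        3.51883541e-02, -1.19963929e-04]), 'eef_pos': array([ 0.23608043, -0.49646471,  0.23815071]), 'orientation': array([-3.14023300e+00, -3.34341428e-04,  4.43779982e-01]), 'ft_force': array([ 0.19743816, -0.66006894, -0.33253246]), 'ft_torque': array([-0.05848768, -0.02215509,  0.00613639]), 'gripper_force': 0.0, 'grip_width': 0.08808177464880869} 0.0187
{'mtx': array([[365.39580898,   0.        , 257.66284167],
       [  0.        , 365.39580898, 197.15278775],
       [  0.        ,   0.        ,   1.        ]]), 'eye': array([ 0.91167041, -0.3895858 ,  0.86117003]), 'orientation': array([0.62461894, 0.0059074 , 0.82506884])}
[-7.53419649e-01 -1.69131631e-03  2.26598236e-05  5.41992554e-01]
{'mtx': array([[358.40738805,   0.        , 254.96954241],
       [  0.        , 358.40738805, 189.15465274],
       [  0.        ,   0.        ,   1.        ]]), 'eye': array([0.26005206, 0.69902135, 0.81170828]), 'orientation': array([ 0.80154663, -0.00579519, -2.85537082])}
[-0.75208159 -0.00122961  0.00126538  0.53660239]
```

View pics/scene0.png

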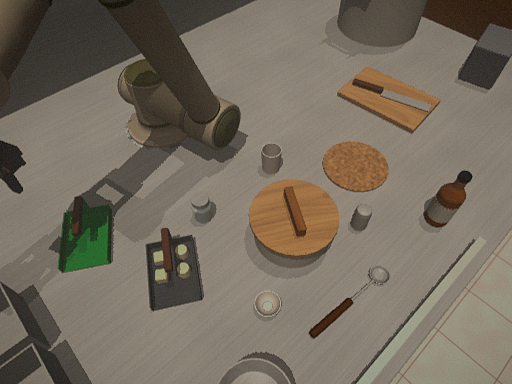

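View pics/side0.png

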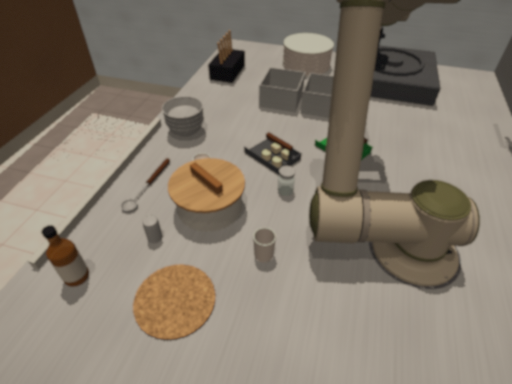

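Scene view: lid on the pot at about (295,215), mat (355,165), dark tray (174,270) with its handle at (168,248), green decoy (88,238). Bystanders are the cup (271,158), jar (201,208), shaker (361,217) and dish (267,303). The side view agrees.

```bash
python3 - <<'E'
from h import *
def meas(n,boxes):
    W=np.load(n+'0.npy')
    for name,(u0,v0,u1,v1,z0,z1) in boxes.items():
        P=W[v0:v1,u0:u1].reshape(-1,3); P=P[(P[:,2]>z0)&(P[:,2]<z1)]
        if len(P)<5: print(n,name,'few',len(P));continue
        (c,s,a)=cv2.minAreaRect((P[:,:2]*1000).astype(np.float32)); cc,r=cv2.minEnclosingCircle((P[:,:2]*1000).astype(np.float32))
        print(n,name,len(P),'z',np.median(P[:,2]).round(4),'rect',np.round(c,1),np.round(s,1),round(a,1),'circ',np.round(cc,1),round(r,1))
    return W
sc=dict(lid=(235,170,350,270,.095,.108),batten=(270,170,320,245,.126,.142),mat=(310,130,400,200,.004,.013),
 handle=(150,215,190,280,.075,.1),tray=(135,220,215,320,.018,.034),cup=(255,135,290,180,.06,.09),jar=(185,185,218,228,.06,.1),
 dish=(248,284,290,325,.015,.035),shaker=(345,195,378,235,.06,.09))
si=dict(lid=(160,155,250,215,.095,.108),batten=(185,150,230,195,.126,.142),mat=(125,255,225,345,.004,.013),handle=(255,125,305,165,.075,.1),
 tray=(235,130,310,180,.015,.05),cup=(245,222,285,270,.06,.09),jar=(270,160,300,200,.06,.1),shaker=(138,210,168,248,.06,.09))
meas('scene',sc);meas('side',si)
E
```

```text
scene lid 4893 z 0.1012 rect [605.8   6.9] [222.2 221.5] 19.8 circ [605.6   7.4] 112.4
scene batten 431 z 0.1329 rect [605.7   8. ] [ 23.3 130.9] 59.1 circ [605.6   7.8] 65.5
scene mat 2486 z 0.0075 rect [540.8 326.3] [231.3 248.4] 52.5 circ [541.5 333.9] 155.6
scene handle 350 z 0.0854 rect [ 458.1 -275.6] [ 18.5 113.8] 60.7 circ [ 457.3 -277.2] 57.0
scene tray 846 z 0.0268 rect [ 471.4 -261.1] [158.8 215.2] 60.5 circ [ 472.7 -260.9] 132.4
scene cup 209 z 0.0727 rect [396.2 133. ] [58.3 60.8] 45.8 circ [395.8 132.7] 31.6
scene jar 291 z 0.0834 rect [ 396.6 -127.7] [45.1 49.2] 52.7 circ [ 396.  -128.4] 24.7
scene dish 215 z 0.0218 rect [ 704.3 -175.1] [61.  61.1] 46.4 circ [ 704.2 -174.4] 31.6
scene shaker 212 z 0.0747 rect [708.4 164.3] [41.9 39.6] 20.9 circ [708.6 165.3] 21.5
side lid 2891 z 0.1034 rect [607.8  10.3] [220.9 224.3] 53.4 circ [608.9  10.4] 113.7
side batten 292 z 0.1351 rect [608.3  10. ] [ 23.4 131.6] 59.9 circ [607.7   9.4] 66.0
side mat 4902 z 0.0091 rect [582.5 320.4] [254.3 242.9] 18.2 circ [580.2 319.6] 174.1
side handle 187 z 0.087 rect [ 459.7 -271.5] [ 20.9 115.8] 61.4 circ [ 460.4 -270.2] 58.0
side tray 506 z 0.0268 rect [ 484.2 -285.4] [123.3 173.5] 61.9 circ [ 484.8 -285.3] 102.8
side cup 263 z 0.0738 rect [397.5 134.7] [57.1 60.3] 17.9 circ [397.9 134.7] 30.7
side jar 219 z 0.0851 rect [ 398.2 -124.1] [46.8 47.1] 89.3 circ [ 398.5 -124.9] 24.6
side shaker 201 z 0.0754 rect [708.4 170.7] [39.5 41. ] 83.1 circ [708.1 170.2] 21.3
```

```bash
cat >> h.py <<'E'
def go(x,y,z,yaw=None):
    """shift (cm, tool axes) and turn to reach a TCP pose, mm in"""
    s=ctrl.state(); Rm=R.from_euler('xyz',s['orientation']).as_matrix()
    d=Rm.T@(np.array([x,y,z])/1000-s['eef_pos'])*100
    t=0 if yaw is None else s['orientation'][2]-yaw
    print('from',np.round(s['eef_pos']*1000,1),'yaw',round(s['orientation'][2],3),'shift',np.round(d,2),'turn',round((t+np.pi)%(2*np.pi)-np.pi,3),'t',s['time_s'])
E
python3 - <<'E'
from h import *
from scipy.optimize import least_squares
for n in('scene','side'):
    im=cv2.imread(f'pics/{n}0.png'); W=np.load(n+'0.npy')
    hsv=cv2.cvtColor(im,cv2.COLOR_BGR2HSV)
    m=(np.hypot(W[...,0]-.55,W[...,1]-.33)<.16)&(hsv[...,1]>90)&(W[...,2]<.013)&(W[...,2]>.003)
    P=W[m][:,:2]*1000; c,r=cv2.minEnclosingCircle(P.astype(np.float32)); print(n,'mat',np.round(c,1),round(r,1),np.round(np.median(P,0),1))
    m=(np.hypot(W[...,0]-.606,W[...,1]-.008)<.106)&(W[...,2]>.015)&(W[...,2]<.08)
    P=W[m][:,:2]*1000
    f=least_squares(lambda p:np.hypot(*(P-p).T)-100,[606,8],loss='soft_l1'); print('pot',f.x.round(1),len(P),np.abs(f.fun).mean().round(2))
go(606.5,8.5,170,-.53)
E
```

```text
scene mat [569.2 325.7] 101.4 [573.7 321.7]
pot [602.7   9.5] 509 0.55
side mat [570.4 328.3] 99.5 [567.4 335.8]
pot [606.    9.3] 929 0.81
from [ 236.1 -496.5  238.2] yaw 0.444 shift [ 55.13 -29.69   6.88] turn 0.974 t 0.1
```

servo_tool(
  moves=[
    [1, 4, -2, 0, 0.1],
    [1, 8, -4.3, 0, 0.2],
    [1, 12.5, -6.7, 0, 0.3],
    [1, 17, -9.2, 0, 0.4],
    [1, 21.5, -11.6, 0, 0.5],
    [1, 26, -14, 0, 0.6],
    [1, 30.5, -16.4, 0, 0.7],
    [1, 35, -18.9, 1, 0.8],
    [1, 39.5, -21.3, 2, 0.9],
    [1, 44, -23.7, 3.5, 0.974],
    [1, 48.5, -26.1, 5, 0.974],
    [1, 52.5, -28.3, 6.5, 0.974],
    [1, 55.1, -29.7, 7, 0.974],
    [1, 55.1, -29.7, 7, 0.974],
    [1, 55.1, -29.7, 7, 0.974],
  ],
)

```text
time_s: 1.6
eef_pos: [0.6061, 0.0087, 0.168]
orientation: [3.141, 0.001, -0.529]
ft_force: [-0.5, -0.7, 0.4]
grip_width: 0.0879
gripper_force: 0.0
```

```bash
python3 - <<'E'
from h import *
im,W=cloud('wrist'); m=(W[...,2]>.124)&(W[...,2]<.145)&(np.hypot(W[...,0]-.606,W[...,1]-.008)<.08)
P=W[m]*1000; print(len(P),np.median(P[:,2]),cv2.minAreaRect(P[:,:2].astype(np.float32)))
im,W=cloud('scene'); print(ctrl.state()['q'])
go(606.5,8.5,108,-.53)
E
```

```text
6717 132.37487795519579 ((613.7322998046875, 4.255943298339844), (22.084957122802734, 109.60498046875), 59.38010787963867)
[-1.83089066e-01  5.32597769e-01  1.24776616e+00 -2.53011088e-04
  1.36118665e+00  1.91885860e+00]
from [605.9   7.2 169. ] yaw -0.531 shift [-0.01 -0.14  6.1 ] turn -0.001 t 1.7
```

servo_tool(
  moves=[
    [1, 0, -0.1, 2, 0],
    [1, 0, -0.1, 4, 0],
    [1, 0, -0.1, 5.4, 0],
    [1, 0, -0.1, 6.1, 0],
    [1, 0, -0.1, 6.1, 0],
    [0, 0, -0.1, 6.1, 0],
    [0, 0, -0.1, 6.1, 0],
    [0, 0, -0.1, 6.1, 0],
    [0, 0, -0.1, 6.1, 0],
    [0, 0, -0.1, 6.1, 0],
    [0, 0, -0.1, 6.1, 0],
  ],
  newtons=50,
)

```text
time_s: 2.8
eef_pos: [0.6068, 0.009, 0.1078]
orientation: [-3.142, -0.0, -0.53]
ft_force: [0.0, -0.8, 0.7]
grip_width: 0.0422
gripper_force: 0.0
```

```bash
python3 - <<'E'
from h import *
go(570,327,170)
E
```

```text
from [606.8   9.  107.8] yaw -0.53 shift [-19.25 -25.58  -6.22] turn 0.0 t 2.8
```

servo_tool(
  moves=[
    [0, 0, 0, 0, 0],
    [0, 0, 0, 0, 0],
    [0, 0, 0, 0, 0],
    [0, 0, 0, 0, 0],
    [0, 0, 0, 0, 0],
    [0, 0, 0, 0, 0],
    [0, 0, 0, -1, 0],
    [0, 0, 0, -3, 0],
    [0, 0, 0, -5.5, 0],
    [0, -1, -1.3, -7.5, 0],
    [0, -3, -4, -8, 0],
    [0, -5.3, -7, -8, 0],
    [0, -7.9, -10.5, -8, 0],
    [0, -10.5, -14, -8, 0],
    [0, -13.1, -17.5, -8, 0],
    [0, -15.7, -21, -8, 0],
    [0, -17.8, -23.8, -8, 0],
    [0, -19.3, -25.6, -8, 0],
    [0, -19.3, -25.6, -8, 0],
    [0, -19.3, -25.6, -8, 0],
  ],
  newtons=50,
)

```text
time_s: 4.8
eef_pos: [0.5695, 0.3275, 0.1878]
orientation: [3.141, 0.0, -0.529]
ft_force: [-0.8, -0.8, -3.1]
grip_width: 0.0215
gripper_force: 50.0
```

```bash
python3 - <<'E'
from h import *
im,W=cloud('scene'); cv2.imwrite('pics/s1.png',im)
m=(np.hypot(W[...,0]-.606,W[...,1]-.009)<.105)&(np.abs(W[...,2]-.09)<.006)
P=W[m][:,:2]*1000; print('pot rim',cv2.minEnclosingCircle(P.astype(np.float32)),len(P))
go(570,327,26)
E
```

```text
pot rim ((603.5550537109375, 8.559676170349121), 100.86245727539062) 464
from [569.8 326.8 187.8] yaw -0.53 shift [ 1.000e-02 -3.000e-02  1.618e+01] turn 0.0 t 4.85
```

View pics/s1.png

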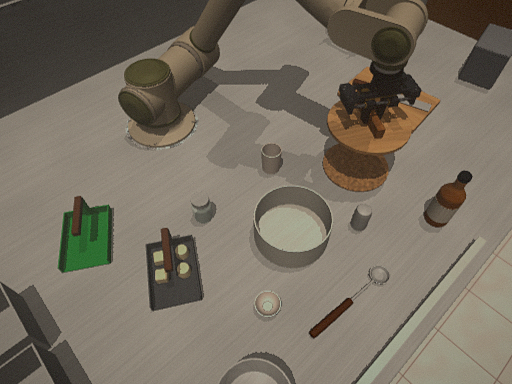

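The lid hangs level over the mat at (365,125). The open pot is at (292,228) and the rest is unmoved.

servo_tool(
  moves=[
    [0, 0, 0, 3, 0],
    [0, 0, 0, 7, 0],
    [0, 0, 0, 11, 0],
    [0, 0, 0, 14, 0],
    [0, 0, 0, 15.3, 0],
    [0, 0, 0, 15.8, 0],
    [0, 0, 0, 16.1, 0],
    [0, 0, 0, 16.2, 0],
    [0, 0, 0, 16.2, 0],
    [0.5, 0, 0, 16.2, 0],
    [0.5, 0, 0, 16.2, 0],
    [0.5, 0, 0, 16.2, 0],
    [0.5, 0, 0, 16.2, 0],
    [0.5, 0, 0, 15, 0],
    [0.5, 0, 0, 12, 0],
    [0.5, 0, 0, 8, 0],
    [1, 0, 0, 4, 0],
    [1, 0, 0, 1, 0],
    [1, 0, 0, 0, 0],
    [1, 0, 0, 0, 0],
  ],
)

```text
time_s: 6.85
eef_pos: [0.57, 0.3275, 0.1891]
orientation: [-3.14, -0.002, -0.53]
ft_force: [0.1, 0.3, -1.1]
grip_width: 0.0743
gripper_force: 0.0
```

```bash
python3 - <<'E'
from h import *
im,W=cloud('side')
m=(np.hypot(W[...,0]-.57,W[...,1]-.327)<.13)&(np.abs(W[...,2]-.02)<.005)
P=W[m]*1000; print('lid',cv2.minEnclosingCircle(P[:,:2].astype(np.float32)),np.percentile(P[:,2],[2,50,98]))
m=(np.hypot(W[...,0]-.57,W[...,1]-.327)<.13)&(np.abs(W[...,2]-.053)<.007)
P=W[m]*1000; print('batten',cv2.minAreaRect(P[:,:2].astype(np.float32)),np.median(P[:,2]))
# tray grip at tray x=-57
o=np.array([483,-286.5]); a=np.deg2rad(-29); g=o-57*np.array([np.cos(a),np.sin(a)])
print(g); go(*g,170,a)
E
```

```text
lid ((571.536865234375, 328.2851867675781), 112.92772674560547) [17.9422333  21.09012446 23.84817066]
batten ((571.039794921875, 329.07666015625), (22.29742431640625, 129.24398803710938), 59.557220458984375) 52.88172573583161
[ 433.14667669 -258.86585165]
from [569.5 327.3 187.2] yaw -0.53 shift [17.89 57.46  1.74] turn -0.024 t 6.9
```

servo_tool(
  moves=[
    [1, 0.8, 2.5, 0, 0],
    [1, 2, 6.5, 0, 0],
    [1, 3.3, 10.5, 0, 0],
    [1, 4.6, 14.7, 0, 0],
    [1, 5.9, 19, 0, 0],
    [1, 7.2, 23.3, 0, 0],
    [1, 8.6, 27.6, 0, 0],
    [1, 10, 32, 0, 0],
    [1, 11.3, 36.3, 0, 0],
    [1, 12.6, 40.6, 0, -0.01],
    [1, 13.9, 45, 0.5, -0.02],
    [1, 15.2, 49.2, 1, -0.024],
    [1, 16.4, 53, 1.5, -0.024],
    [1, 17.3, 56, 1.7, -0.024],
    [1, 17.9, 57.5, 1.7, -0.024],
    [1, 17.9, 57.5, 1.7, -0.024],
    [1, 17.9, 57.5, 1.7, -0.024],
  ],
)

```text
time_s: 8.6
eef_pos: [0.4334, -0.258, 0.1702]
orientation: [-3.141, 0.001, -0.506]
ft_force: [-0.4, 0.0, 0.9]
grip_width: 0.088
gripper_force: 0.0
```

```bash
python3 - <<'E'
from h import *
im,W=cloud('wrist'); cv2.imwrite('pics/w2.png',im)
m=(W[...,2]>.074)&(W[...,2]<.1)&(np.hypot(W[...,0]-.459,W[...,1]+.273)<.08)
P=W[m]*1000; print(len(P),np.median(P[:,2]),cv2.minAreaRect(P[:,:2].astype(np.float32)))
im,W=cloud('scene'); np.save('scene2.npy',W); print(ctrl.state()['q'])
go(433.1,-258.9,60)
E
```

```text
3995 85.3587734343649 ((456.8384704589844, -273.8271179199219), (17.541133880615234, 113.62400817871094), 60.659812927246094)
[-7.71332944e-01  3.65792859e-01  1.53450986e+00  2.39127557e-04
  1.24195355e+00  1.30393879e+00]
from [ 433.7 -257.7  170.6] yaw -0.505 shift [ 0.02  0.14 11.06] turn 0.0 t 8.7
```

View pics/w2.png

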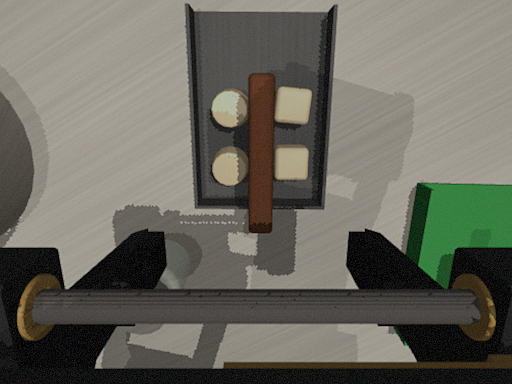

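The wrist view shows the handle from (260,232) to (262,75), with two chunk rows at rows 105 and 165, all clear of the fingers.

servo_tool(
  moves=[
    [1, 0.25, 0.25, 2, 0.006],
    [1, 0.25, 0.25, 5, 0.006],
    [1, 0.25, 0.25, 8, 0.006],
    [1, 0.25, 0.25, 10, 0.006],
    [1, 0.25, 0.25, 11.1, 0.006],
    [1, 0.25, 0.25, 11.1, 0.006],
    [0, 0.25, 0.25, 11.1, 0.006],
    [0, 0.25, 0.25, 11.1, 0.006],
    [0, 0.25, 0.25, 11.1, 0.006],
    [0, 0.25, 0.25, 11.1, 0.006],
    [0, 0.25, 0.25, 11.1, 0.006],
    [0, 0.25, 0.25, 11.1, 0.006],
    [0, 0.25, 0.25, 11.1, 0.006],
    [0, 0.25, 0.25, 11.1, 0.006],
    [0, 0.25, 0.25, 11.1, 0.006],
    [0, 0.25, 0.25, 11.1, 0.006],
    [0, 0.25, 0.25, 11.1, 0.006],
    [0, 0.25, 0.25, 11.1, 0.006],
  ],
  newtons=60,
)

```text
time_s: 10.5
eef_pos: [0.4343, -0.2625, 0.0597]
orientation: [-3.142, 0.0, -0.512]
ft_force: [0.5, 0.3, -0.0]
grip_width: 0.017
gripper_force: 60.0
```

servo_tool(
  moves=[
    [0, 0, 0, 0, 0],
    [0, 0, 0, -0.2, 0],
    [0, 0, 0, -0.5, 0],
    [0, 0, 0, -0.8, 0],
    [0, 0, 0, -1.0, 0],
    [0, 0, 0, -1.0, 0],
    [0, 0, 0, -1.0, 0],
  ],
)

```text
time_s: 11.2
eef_pos: [0.4343, -0.2625, 0.0697]
orientation: [-3.142, 0.0, -0.512]
ft_force: [-0.1, 1.6, -3.6]
grip_width: 0.0171
gripper_force: 60.0
```

```bash
cat >> h.py <<'E'
def tilt(cam='side',save=None):
    "pitch of the tray handle's top, deg, nose down positive"
    im,W=cloud(cam)
    if save: cv2.imwrite(save,im)
    s=ctrl.state(); h=cv2.cvtColor(im,cv2.COLOR_BGR2HSV)
    Rm=R.from_euler('xyz',s['orientation']).as_matrix(); L=(W-s['eef_pos'])@Rm*1000
    L[...,2]*=-1   # up
    m=(h[...,1]>110)&(h[...,0]<15)&(np.abs(L[...,1])<14)&(L[...,0]>12)&(L[...,0]<100)&(L[...,2]<60)&(L[...,2]>-80)
    P=L[m]
    if len(P)<20: print(cam,'few',len(P)); return
    k=np.polyfit(P[:,0],P[:,2],1); print(cam,len(P),'tilt',-np.degrees(np.arctan(k[0])).round(1),'xmax',P[:,0].max().round(1))
E
python3 - <<'E'
from h import *
tilt('side','pics/t1.png'); tilt('scene'); print(ctrl.state()['ft_force'],ctrl.state()['ft_torque'])
go(0,0,0)
E
```

```text
side few 0
scene 200 tilt 0.9 xmax 83.4
[-0.23686585  0.42779002 -3.5292037 ] [ 0.12593512  0.15236522 -0.00320224]
from [ 434.3 -262.5   69.7] yaw -0.512 shift [-50.72  -1.6    6.98] turn 0.0 t 11.3
```

servo_tool(
  moves=[
    [0, 0, 0, -0.3, 0],
    [0, 0, 0, -0.9, 0],
    [0, 0, 0, -1.7, 0],
    [0, 0, 0, -2.7, 0],
    [0, 0, 0, -3.9, 0],
    [0, 0, 0, -5.2, 0],
    [0, 0, 0, -6.5, 0],
    [0, 0, 0, -7.8, 0],
    [0, 0, 0, -9.1, 0],
    [0, 0, 0, -10.4, 0],
    [0, 0, 0, -11.7, 0],
    [0, 0, 0, -13, 0],
    [0, 0, 0, -14.2, 0],
    [0, 0, 0, -15.2, 0],
    [0, 0, 0, -16, 0],
    [0, 0, 0, -16.5, 0],
    [0, 0, 0, -16.7, 0],
    [0, 0, 0, -16.7, 0],
  ],
)

```text
time_s: 13.1
eef_pos: [0.4343, -0.2625, 0.2367]
orientation: [-3.142, 0.0, -0.512]
ft_force: [-0.1, -0.2, -3.8]
grip_width: 0.0167
gripper_force: 60.0
```

```bash
python3 - <<'E'
from h import *
tilt('scene','pics/t2.png'); go(516,59,237,-.512)
E
```

```text
scene 271 tilt 2.2 xmax 84.9
from [ 434.2 -262.4  236.4] yaw -0.512 shift [ -8.63 -32.03  -0.04] turn -0.0 t 13.15
```

View pics/t2.png

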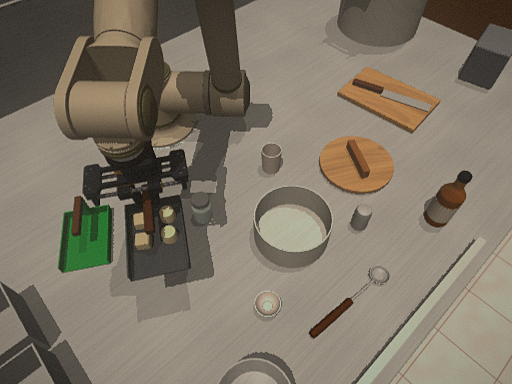

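The tray is up and level at about (158,235), with all four chunks on it. The lid lies flat on the mat at (356,164).

servo_tool(
  moves=[
    [0, -0.1, -0.39, 0, 0],
    [0, -0.31, -1.16, 0, 0],
    [0, -0.62, -2.32, 0, 0],
    [0, -1.04, -3.86, 0, 0],
    [0, -1.59, -5.88, 0, 0],
    [0, -2.13, -7.91, 0, 0],
    [0, -2.68, -9.94, 0, 0],
    [0, -3.23, -11.96, 0, 0],
    [0, -3.77, -13.99, 0, 0],
    [0, -4.32, -16.01, 0, 0],
    [0, -4.87, -18.04, 0, 0],
    [0, -5.41, -20.07, 0, 0],
    [0, -5.96, -22.09, 0, 0],
    [0, -6.5, -24.12, 0, 0],
    [0, -7.05, -26.14, 0, 0],
    [0, -7.6, -28.17, 0, 0],
    [0, -8.01, -29.71, 0, 0],
    [0, -8.33, -30.87, 0, 0],
    [0, -8.53, -31.64, 0, 0],
    [0, -8.64, -32.03, 0, 0],
  ],
)

```text
time_s: 15.15
eef_pos: [0.5159, 0.0598, 0.2367]
orientation: [-3.142, 0.0, -0.511]
ft_force: [0.5, -0.2, -3.5]
grip_width: 0.017
gripper_force: 60.0
```

servo_tool(
  moves=[
    [0, 0, 0, 0, 0],
    [0, 0, 0, 0, 0],
    [0, 0, 0, 0, 0],
  ],
  newtons=30,
)

```text
time_s: 15.45
eef_pos: [0.516, 0.0585, 0.2368]
orientation: [3.142, -0.0, -0.513]
ft_force: [-0.5, 0.2, -3.2]
grip_width: 0.0178
gripper_force: 30.0
```

```bash
python3 - <<'E'
from h import *
tilt('scene','pics/t3.png');tilt('side')
E
```

```text
scene 198 tilt 3.0 xmax 84.3
side few 0
```

Over the pot, 3° of tilt at 30 N. I'll ease the grip further.

servo_tool(
  moves=[
    [0, 0, 0, 0, 0],
    [0, 0, 0, 0, 0],
    [0, 0, 0, 0, 0],
  ],
  newtons=18,
)

```text
time_s: 15.85
eef_pos: [0.516, 0.0589, 0.2367]
orientation: [3.142, 0.0, -0.512]
ft_force: [0.1, -0.4, -3.5]
grip_width: 0.0179
gripper_force: 18.0
```

```bash
python3 - <<'E'
from h import *
tilt('scene')
E
```

```text
scene 214 tilt 11.3 xmax 84.8
```

servo_tool(
  moves=[
    [0, 0, 0, 0, 0],
    [0, 0, 0, 0, 0],
    [0, 0, 0, 0, 0],
  ],
  newtons=12,
)

```text
time_s: 16.2
eef_pos: [0.516, 0.059, 0.2368]
orientation: [3.142, 0.0, -0.512]
ft_force: [0.4, 0.6, -3.4]
grip_width: 0.0178
gripper_force: 12.0
```

```bash
python3 - <<'E'
from h import *
tilt('scene')
E
```

```text
scene 222 tilt 20.0 xmax 82.5
```

Works gently: 20°. One more step.

servo_tool(
  moves=[
    [0, 0, 0, 0, 0],
    [0, 0, 0, 0, 0],
    [0, 0, 0, 0, 0],
    [0, 0, 0, 0, 0],
  ],
  newtons=8,
)

```text
time_s: 16.65
eef_pos: [0.516, 0.059, 0.2368]
orientation: [3.142, -0.0, -0.512]
ft_force: [-0.0, 0.0, -3.4]
grip_width: 0.0176
gripper_force: 8.0
```

```bash
python3 - <<'E'
from h import *
tilt('scene','pics/t4.png');print(ctrl.state()['ft_force'])
E
```

```text
scene 235 tilt 26.1 xmax 79.4
[-0.06767549 -0.64937998 -4.02414661]
```

View pics/t4.png

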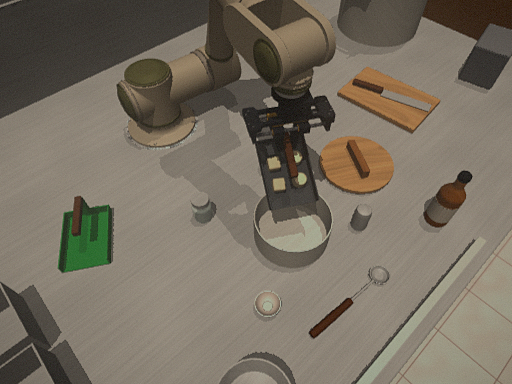

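The tray is tilted 26°, its nose at (293,206) inside the near half of the pot opening. The chunks are still on it at (272,163), (298,157), (279,185) and (300,180).

servo_tool(
  moves=[
    [0, 0, 0, 0, 0],
    [0, 0, 0, 0, 0],
    [0, 0, 0, 0, 0],
    [0, 0, 0, 0, 0],
  ],
  newtons=6,
)

```text
time_s: 17.1
eef_pos: [0.5161, 0.059, 0.2369]
orientation: [-3.141, -0.0, -0.512]
ft_force: [0.1, 0.1, -2.3]
grip_width: 0.0181
gripper_force: 6.0
```

```bash
python3 - <<'E'
from h import *
tilt('scene','pics/t5.png');print(ctrl.state()['ft_force'])
E
```

```text
scene 248 tilt 40.8 xmax 71.4
[ 0.51708206  0.66050536 -2.87238856]
```

servo_tool(
  moves=[
    [0, 0, 0, 0, 0],
    [0, 0, 0, 0, 0],
    [0, 0, 0, 0, 0],
  ],
)

```text
time_s: 17.45
eef_pos: [0.516, 0.059, 0.2368]
orientation: [-3.142, 0.0, -0.512]
ft_force: [0.3, 0.1, -2.6]
grip_width: 0.0184
gripper_force: 6.0
```

```bash
python3 - <<'E'
from h import *
tilt('scene','pics/t6.png');print(ctrl.state()['ft_force'])
E
```

```text
scene 243 tilt 40.9 xmax 70.9
[ 0.16571474 -0.1281855  -2.94244651]
```

View pics/t6.png

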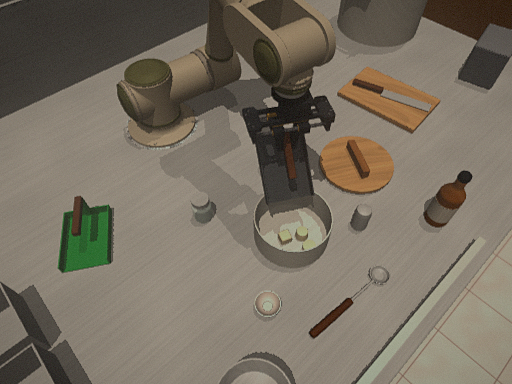

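Three chunks show in the pot at (285,237), (302,233) and (308,246), and the tray floor is bare. The wrist load of about 2.8 N is the empty tray's weight, so the fourth is probably hidden by the nose. I'll check once the tray is away.

servo_tool(
  moves=[
    [0, 0, 0, 0, 0],
    [0, 0, 0, 0, 0],
    [0, 0, 0, -0.5, 0],
    [0, 0, 0, -1.5, 0],
    [0, 0, 0, -3, 0],
    [0, 0.34, 0.64, -4, 0],
    [0, 1.02, 1.92, -4, 0],
    [0, 2.03, 3.84, -4, 0],
    [0, 3.39, 6.4, -4, 0],
    [0, 4.9, 9.3, -4, 0],
    [0, 6.44, 12.2, -4, 0],
    [0, 7.96, 15.1, -4, 0],
    [0, 9.49, 17.9, -4, 0],
    [0, 11, 20.8, -4, 0],
    [0, 12.5, 23.7, -4, 0],
    [0, 13.9, 26.3, -4, 0],
    [0, 15.1, 28.5, -4, 0],
    [0, 15.9, 30.1, -4, 0],
    [0, 16.6, 31.4, -4, 0],
    [0, 16.94, 32.04, -4, 0],
  ],
  newtons=45,
)

```text
time_s: 19.5
eef_pos: [0.5063, -0.3045, 0.2764]
orientation: [-3.142, 0.001, -0.513]
ft_force: [1.0, 0.2, -2.9]
grip_width: 0.0173
gripper_force: 45.0
```

```bash
python3 - <<'E'
from h import *
tilt('scene','pics/t7.png'); im,W=cloud('scene')
cv2.imwrite('pics/t7c.png',cv2.resize(im[170:280,180:400],None,fx=3,fy=3))
go(506.7,-303.2,59.7+80,-.512)
E
```

```text
scene 396 tilt 40.6 xmax 69.8
from [ 506.5 -303.8  276.5] yaw -0.513 shift [-1.000e-02 -6.000e-02  1.368e+01] turn -0.001 t 19.6
```

View pics/t7c.png

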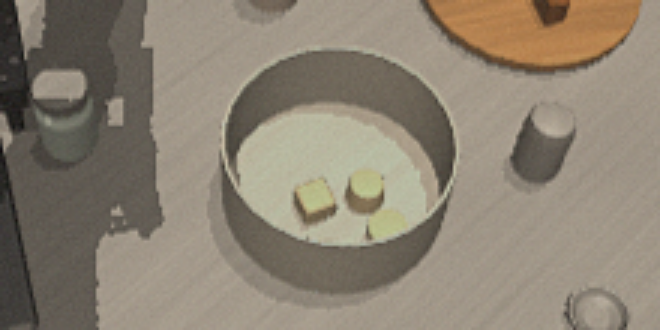

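The crop shows three chunks in the pot at (315,200), (365,190) and (388,225). A corner of the fourth may show at the near rim (308,240); I'll confirm from the side camera. The tray is tilted 40.6°.

servo_tool(
  moves=[
    [0, 0, 0, 2, 0],
    [0, 0, 0, 5, 0],
    [0, 0, 0, 8, 0],
    [0, 0, 0, 11, 0],
    [0, 0, 0, 13, 0],
    [0, 0, 0, 13.7, 0],
    [0, 0, 0, 13.7, 0],
  ],
)

```text
time_s: 20.3
eef_pos: [0.5067, -0.3026, 0.1395]
orientation: [-3.141, 0.001, -0.511]
ft_force: [-0.3, 0.1, -1.8]
grip_width: 0.017
gripper_force: 45.0
```

```bash
python3 - <<'E'
from h import *
im,W=cloud('side'); h=cv2.cvtColor(im,cv2.COLOR_BGR2HSV)
m=((np.hypot(W[...,0]-.605,W[...,1]-.009)<.093)&(W[...,2]>.018)&(W[...,2]<.075))
n,l,st,c=cv2.connectedComponentsWithStats(m.astype(np.uint8))
for i in range(1,n):
    if st[i,4]>8: print(st[i],W[l==i].mean(0).round(3),im[l==i].mean(0).round())
cv2.imwrite('pics/side8.png',cv2.resize(im[140:290,130:330],None,fx=3,fy=3))
go(434.3,-262.5,59.7)
E
```

```text
[197 180  12  10  87] [ 0.649 -0.048  0.03 ] [108. 138. 149.]
[183 191  22  19 199] [0.649 0.021 0.03 ] [125. 158. 164.]
[205 190  13  12 100] [ 0.605 -0.011  0.029] [124. 156. 165.]
from [ 507.  -303.   140.5] yaw -0.512 shift [-8.33  0.02  8.07] turn 0.0 t 20.35
```

View pics/side8.png

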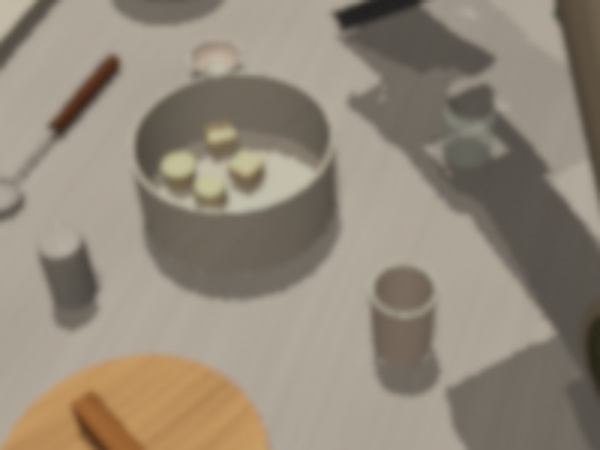

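All four chunks are in the pot, at crop positions (221,137), (179,168), (246,167) and (210,187). Next I'll set the tray down on an arc about its nose.

servo_tool(
  moves=[
    [0, 0, 0, 0.3, 0],
    [0, 0, 0, 0.6, 0],
    [0, 0, 0, 0.85, 0],
    [0, -0.4, 0, 1.05, 0],
    [0, -0.9, 0, 1.25, 0],
    [0, -1.5, 0, 1.5, 0],
    [0, -2.1, 0, 1.85, 0],
    [0, -2.75, 0, 2.2, 0],
    [0, -3.3, 0, 2.55, 0],
    [0, -3.9, 0, 2.95, 0],
    [0, -3.9, 0, 2.95, 0],
  ],
  newtons=9,
)

```text
time_s: 21.45
eef_pos: [0.4718, -0.2837, 0.1095]
orientation: [-3.141, 0.002, -0.512]
ft_force: [0.1, 1.0, -1.8]
grip_width: 0.0182
gripper_force: 9.0
```

```bash
python3 - <<'E'
from h import *
tilt('scene'); print(ctrl.state()['ft_force'])
go(434.3,-262.5,59.7)
E
```

```text
scene 254 tilt 22.7 xmax 80.0
[-0.01181278 -0.43034278 -2.15652414]
from [ 472.3 -284.   109.9] yaw -0.512 shift [-4.36 -0.01  5.02] turn 0.0 t 21.5
```

servo_tool(
  moves=[
    [0, -0.5, 0, 0.4, 0],
    [0, -1.05, 0, 0.85, 0],
    [0, -1.55, 0, 1.3, 0],
    [0, -2.05, 0, 1.8, 0],
    [0, -2.5, 0, 2.3, 0],
    [0, -2.9, 0, 2.8, 0],
    [0, -3.3, 0, 3.4, 0],
    [0, -3.7, 0, 3.95, 0],
    [0, -4, 0, 4.4, 0],
    [0, -4.2, 0, 4.75, 0],
    [0, -4.36, 0, 5, 0],
    [0, -4.36, 0, 5.05, 0],
    [0, -4.36, 0, 5.05, 0],
  ],
)

```text
time_s: 22.8
eef_pos: [0.4353, -0.2632, 0.0607]
orientation: [3.141, -0.003, -0.512]
ft_force: [0.8, 1.4, 8.2]
grip_width: 0.0182
gripper_force: 9.0
```

```bash
python3 - <<'E'
from h import *
tilt('scene'); print(ctrl.state()['ft_force'])
go(434.3,-262.5,59.7)
E
```

```text
scene 200 tilt 1.0 xmax 83.4
[0.20285048 2.10999614 7.9571288 ]
from [ 435.3 -263.2   60.7] yaw -0.512 shift [-0.13 -0.01  0.1 ] turn 0.0 t 22.85
```

servo_tool(
  moves=[
    [0.5, 0, 0, -0.1, 0],
    [0.6, 0, 0, -0.1, 0],
    [0.8, 0, 0, -0.1, 0],
    [0.9, 0, 0, -0.1, 0],
    [1, 0, 0, -0.1, 0],
    [1, 0, 0, -0.1, 0],
    [1, 0, 0, -0.1, 0],
    [1, 0, 0, -0.1, 0],
    [1, 0, 0, -1.5, 0],
    [1, 0, 0, -4, 0],
    [1, 0, 0, -8, 0],
    [1, 0, 0, -11, 0],
    [1, 0, 0, -13, 0],
    [1, 0, 0, -13, 0],
  ],
)

```text
time_s: 24.25
eef_pos: [0.4354, -0.2635, 0.1922]
orientation: [3.14, -0.005, -0.512]
ft_force: [0.2, -0.2, -0.4]
grip_width: 0.088
gripper_force: 0.0
```

```bash
python3 - <<'E'
from h import *
im,W=cloud('wrist')
m=(W[...,2]>.074)&(W[...,2]<.1)&(np.hypot(W[...,0]-.459,W[...,1]+.273)<.08)
P=W[m]*1000; print(len(P),np.median(P[:,2]),cv2.minAreaRect(P[:,:2].astype(np.float32)))
k=np.polyfit(P[:,0],P[:,2],1);print(k)
go(570.3,328,190,-.53)
E
```

```text
3361 85.36514426609038 ((457.4388427734375, -274.6096496582031), (18.027645111083984, 113.71165466308594), 60.655906677246094)
[-5.79276903e-04  8.55228785e+01]
from [ 434.8 -263.   190.3] yaw -0.512 shift [-1.715e+01 -5.816e+01 -4.000e-02] turn 0.018 t 24.3
```

Tray is back within 1 mm and flat. Back to the lid.

servo_tool(
  moves=[
    [1, -0.7, -2.5, 0, 0],
    [1, -1.9, -6.5, 0, 0],
    [1, -3.1, -10.5, 0, 0],
    [1, -4.3, -14.7, 0, 0],
    [1, -5.6, -19, 0, 0],
    [1, -6.9, -23.3, 0, 0],
    [1, -8.1, -27.6, 0, 0],
    [1, -9.4, -32, 0, 0],
    [1, -10.7, -36.3, 0, 0.01],
    [1, -12, -40.6, 0, 0.018],
    [1, -13.3, -45, 0, 0.018],
    [1, -14.6, -49.5, 0, 0.018],
    [1, -15.8, -53.5, 0, 0.018],
    [1, -16.7, -56.7, 0, 0.018],
    [1, -17.15, -58.2, 0, 0.018],
    [1, -17.15, -58.2, 0, 0.018],
  ],
)

```text
time_s: 25.9
eef_pos: [0.5698, 0.3301, 0.1871]
orientation: [3.139, 0.002, -0.528]
ft_force: [-0.4, 0.4, -0.4]
grip_width: 0.0884
gripper_force: 0.0
```

```bash
python3 - <<'E'
from h import *
im,W=cloud('side')
m=(np.hypot(W[...,0]-.605,W[...,1]-.009)<.107)&(np.abs(W[...,2]-.09)<.006)
P=W[m][:,:2]*1000; print('pot rim',cv2.minEnclosingCircle(P.astype(np.float32)),len(P))
go(570,327,26,-.53)
E
```

```text
pot rim ((556.7025756835938, 28.411632537841797), 83.97452545166016) 147
from [569.9 328.8 187.6] yaw -0.529 shift [ 0.13  0.1  16.16] turn 0.001 t 25.95
```

servo_tool(
  moves=[
    [1, 0.1, 0.1, 3, 0],
    [1, 0.1, 0.1, 7, 0],
    [1, 0.1, 0.1, 11, 0],
    [0.7, 0.1, 0.1, 14, 0],
    [0.5, 0.1, 0.1, 15.5, 0],
    [0.5, 0.1, 0.1, 16.1, 0],
    [0, 0.1, 0.1, 16.1, 0],
    [0, 0.1, 0.1, 16.1, 0],
    [0, 0.1, 0.1, 16.1, 0],
    [0, 0.1, 0.1, 16.1, 0],
    [0, 0.1, 0.1, 16.1, 0],
    [0, 0.1, 0.1, 16.1, 0],
    [0, 0.1, 0.1, 16.1, 0],
    [0, 0.1, 0.1, 16.1, 0],
    [0, 0.1, 0.1, 16.1, 0],
    [0, 0.1, 0.1, 15.5, 0],
    [0, 0.1, 0.1, 13, 0],
    [0, 0.1, 0.1, 9, 0],
    [0, 0.1, 0.1, 5, 0],
    [0, 0.1, 0.1, 3, 0],
  ],
  newtons=50,
)

```text
time_s: 27.95
eef_pos: [0.5713, 0.3275, 0.1632]
orientation: [-3.139, -0.003, -0.53]
ft_force: [-0.1, 0.2, -3.3]
grip_width: 0.0215
gripper_force: 50.0
```

servo_tool(
  moves=[
    [0, 0, 0, -1, 0],
    [0, 0, 0, -2, 0],
    [0, 0, 0, -2, 0],
    [0, 0, 0, -2, 0],
  ],
)

```text
time_s: 28.35
eef_pos: [0.5704, 0.327, 0.1784]
orientation: [3.14, 0.001, -0.53]
ft_force: [-0.9, -0.5, -3.4]
grip_width: 0.0221
gripper_force: 50.0
```

```bash
python3 - <<'E'
from h import *
im,W=cloud('scene')
m=(np.hypot(W[...,0]-.605,W[...,1]-.009)<.108)&(np.abs(W[...,2]-.09)<.006)
P=W[m][:,:2]*1000; print('pot rim',cv2.minEnclosingCircle(P.astype(np.float32)),len(P))
im,W=cloud('side'); L=W-ctrl.state()['eef_pos']
m=(np.hypot(L[...,0],L[...,1])<.125)&(np.abs(L[...,2]+.006)<.006)
P=L[m]*1000; print('lid rel tcp',cv2.minEnclosingCircle(P[:,:2].astype(np.float32)),len(P),np.linalg.lstsq(np.c_[P[:,:2],np.ones(len(P))],P[:,2],rcond=None)[0])
go(605,9,190)
E
```

```text
pot rim ((603.3687744140625, 8.36624526977539), 100.8729019165039) 460
lid rel tcp ((-0.025757500901818275, 1.8500818014144897), 111.68525695800781) 5092 [-1.16655138e-03 -2.64130753e-03 -7.97791348e+00]
from [570.4 327.  178.3] yaw -0.53 shift [19.07 25.69 -1.15] turn 0.0 t 28.45
```

servo_tool(
  moves=[
    [0, 1, 1.3, 0, 0],
    [0, 3, 4, 0, 0],
    [0, 5.3, 7.1, 0, 0],
    [0, 7.9, 10.6, 0, 0],
    [0, 10.5, 14.1, 0, 0],
    [0, 13.1, 17.6, 0, 0],
    [0, 15.7, 21.1, 0, 0],
    [0, 17.6, 23.8, 0, 0],
    [0, 19.1, 25.7, 0, 0],
    [0, 19.1, 25.7, 0, 0],
    [0, 19.1, 25.7, 0, 0],
  ],
)

```text
time_s: 29.55
eef_pos: [0.6052, 0.0081, 0.1794]
orientation: [3.141, 0.001, -0.532]
ft_force: [0.5, -0.3, -2.6]
grip_width: 0.0219
gripper_force: 50.0
```

```bash
python3 - <<'E'
from h import *
im,W=cloud('scene')
T=ctrl.state()['eef_pos']
m=(np.hypot(W[...,0]-.605,W[...,1]-.009)<.13)&(np.abs(W[...,2]-T[2]+.006)<.007)
P=W[m]*1000; print('lid',cv2.minEnclosingCircle(P[:,:2].astype(np.float32)),len(P))
go(605.5,8.5,108)
E
```

```text
lid ((605.1316528320312, 7.241115570068359), 111.5493392944336) 3895
from [605.2   8.9 179.5] yaw -0.53 shift [0.06 0.02 7.15] turn 0.0 t 29.6
```

Scene camera puts the lid within about 2 mm of the rim centre. Lowering.

servo_tool(
  moves=[
    [0, 0, 0, 2, 0],
    [0, 0, 0, 4.5, 0],
    [0, 0, 0, 6, 0],
    [0, 0, 0, 6.7, 0],
    [0, 0, 0, 7, 0],
    [0, 0, 0, 7.2, 0],
    [0, 0, 0, 7.2, 0],
    [0.4, 0, 0, 7.2, 0],
    [0.5, 0, 0, 7.2, 0],
    [0.5, 0, 0, 7.2, 0],
    [0.5, 0, 0, 7.2, 0],
    [0.5, 0, 0, 6.5, 0],
    [0.5, 0, 0, 4, 0],
    [0.6, 0, 0, 0, 0],
    [0.8, 0, 0, -4, 0],
    [1, -4, 0, -8, 0],
    [1, -8, 0, -10, 0],
    [1, -12, 0, -10, 0],
    [1, -15, 0, -10, 0],
    [1, -15, 0, -10, 0],
  ],
)

```text
time_s: 31.6
eef_pos: [0.4737, 0.0863, 0.2811]
orientation: [-3.141, -0.001, -0.528]
ft_force: [-0.2, 0.2, -1.3]
grip_width: 0.0879
gripper_force: 0.0
```

```bash
python3 - <<'E'
from h import *
for n in('scene','side'):
    im,W=cloud(n); cv2.imwrite(f'pics/end_{n}.png',im)
    m=(np.hypot(W[...,0]-.605,W[...,1]-.009)<.13)&(np.abs(W[...,2]-.102)<.006); P=W[m]*1000
    print(n,'lid',cv2.minEnclosingCircle(P[:,:2].astype(np.float32)),len(P),np.linalg.lstsq(np.c_[P[:,:2],np.ones(len(P))],P[:,2],rcond=None)[0])
    m=(np.hypot(W[...,0]-.606,W[...,1]-.008)<.106)&(W[...,2]>.015)&(W[...,2]<.08); P=W[m][:,:2]*1000
    from scipy.optimize import least_squares
    print('pot',least_squares(lambda p:np.hypot(*(P-p).T)-100,[606,8],loss='soft_l1').x.round(1))
E
```

```text
scene lid ((603.6636352539062, 10.14913558959961), 112.62464904785156) 4854 [-3.35206890e-04  1.53616203e-03  1.01410398e+02]
pot [602.6   9.4]
side lid ((606.2102661132812, 11.098366737365723), 113.92816162109375) 2800 [ 2.91030974e-03 -3.94912175e-03  1.01624518e+02]
pot [606.    9.3]
```

View pics/end_scene.png

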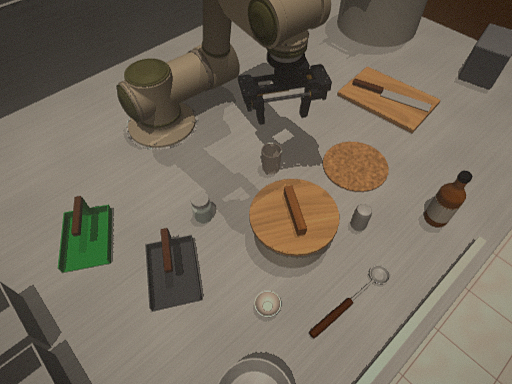

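The lid is level and centred on the unmoved pot at (295,215). The empty tray stands where it was (174,270), the bystanders are in place and the gripper is free.

```bash
python3 -c "
from cell import ctrl
print(ctrl.close_job())"
```

```text
the job is handed in; nothing more can be done
None
```

The job is done and handed in at about 32 s of the 72 s allowed: all four chunks are in the pot, the empty tray is back within 1 mm of where it stood, and the lid is level and centred on the unmoved pot.

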